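Refit the pitcher-rinser nozzle into its push-fit fitting

ROBOT

A 6-joint arm with a two-finger parallel gripper is mounted at the origin on the work surface. World frame = base frame: x ahead of the robot, y to its left, z up, the work surface at z = 0. Lengths are in m, angles in rad, forces in N, time in s.
With the tool pointing down it reaches from about 0.3 to 0.875 m from the base axis. Payload 6.4 kg.
Tool frame: the origin (TCP) lies between the finger pads; the fingertips stand 25 mm ahead of it and the grasp point (between the pads) lies 6 mm ahead of it; y points along the fingers, x is the direction in which the jaws open and shut, and the axes are right-handed (so a half turn about y gives the same grasp; the last joint's range is limited). The gripper opens to 85 mm and grips with 20 to 120 N. Pads are 22 mm wide; open, the fingers measure 114 mm over their backs; the gripper's body (76 mm by 85 mm) begins 54 mm behind the grasp point. The pads swing forward as they close: fully open they stand 13 mm farther back than shut.
Start: joints at [1.028, 0.181, 1.607, -0, 1.354, -0.206], TCP at [0.19, 0.543, 0.256] pointing down, gripper open.
Joint ranges: [-2.99, 2.99], [-0.89, 2.07], [0.3, 2.58], [-1.14, 4.28], [0, 2.63], [-3.12, 3.12]. Speed limits (rad/s): [2.57, 2.57, 3.01, 3.14, 3.14, 3.14].

INTERFACE

Orientations are given as a unit quaternion [w, x, y, z].
In Python, from bench import ctrl, vision, ticket, find_in, regions_of, pinpoint gives the robot as it stands.
- The arm moves only by the tool apply_moves, never from a script. Its argument "increments" is a list of rows, each an object of numbers: "x", "y", "z": the shift along the tool's x, y, z in cm; "ax", "ay", "az": the turn, a rotation vector about the tool's x, y, z in rad; "grip": the closure, from 0 (fully open) to 1 (shut). A call has 1 to 12 rows; each row is the pose to reach, as a shift and turn from the pose measured when the call began, along the tool's axes at that moment; what a row does not reach only later rows make up. A row lasts 1/8 s, in which the tool goes at most 62.5 mm and 10.7 degrees, less where a joint would pass 70% of its speed; a pose out of reach is approached as far as the arm can. A call with a gripper value outside its range is refused whole. The fingers move at their own pace and stop on an object; the grip force is fixed at half the most. Time passes only in rows, so rows that repeat a pose let the fingers close. It gives the time, the measured TCP pose, the force and the opening at its end, in the units of the state.
- ctrl.get_obs(): the state, without advancing time (a new reading comes with each control period).
- vision.camera(name): name is "side" or "top"; returns the picture (384x512x3 uint8, red, green, blue); there is no depth.
- vision.camera_params(name): a dict with "intrinsics" (3x3 intrinsics, pixels), "R" (3x3) and "t" (3): a world point X has camera coordinates R X + t. Camera axes: x right, y down, z forward; pixel columns grow to the right and rows downward; lengths in m; the calibration is good to about 2 mm. A picture is of the moment at which its call begins. camera_params takes no time and is no camera call.
- ticket.hand_in(): hands the job in, once; it reports no verdict.
Trained networks look in the newest picture that a camera, given by its name, has taken for a name from the list of things; names that differ only in an ending like _2 or _b are one class to them, and where a whole thing is asked for, a point or a joint stands for the part that bears it (a point fixed in the world has none). Each returns a list of dicts, best first, with "p" (0 to 1); they miss things now and then, are a little off and sometimes report something else, mostly with a low value. They report only what shows in the picture. A call takes as long as a camera call.
- find_in(camera, query): "rect" ([centre column, centre row, width, height] in pixels, round what is visible of it).
- regions_of(camera, query): "mask" (384x512 bool, what is visible of it) and "rect" ([centre column, centre row, width, height] in pixels, round what is visible of it).
- pinpoint(camera, query): "xy" ([column, row] in pixels: a listed point, or the origin of a listed thing).
The state is a dict: "time_s": time; "q": joint angles; "dq": joint speeds; "joint_efforts": joint torques, N m; "eef_pos": TCP position; "eef_rot": TCP orientation; "wrist_force": force on the tool from outside, world axes, zero at the start; "torque": the same for the moment, N m; "opening": opening from 0.0 (shut) to 1.0 (fully open).
Only numpy, scipy, OpenCV 4.12 (cv2) and the standard library are available. Lean on these libraries where they do the work, as an engineer would, in place of code of your own. Each camera call takes 0.05 s, during which the arm holds its last target.

TASK

The clean spray nozzle (black barrel, orange bands, brass stem) is in the wooden drying stand: push its stem straight down into the push-fit fitting of the pitcher rinser until it snaps locked, feeling for the lock and not forcing it. Then, still holding it, give it a gentle upward tug of about 12 N for half a second to prove that it holds, and let go, leaving it locked and everything else where it is.

Things in the scene. Friction and masses are not known exactly. Their poses are not given: they have to be found in the camera images.
- nozzle: Spray nozzle, 110 g, loose, upright in one of the stand's three pockets (which one varies). Origin at its stem's bottom tip, z up its axis. Brass stem z = 0 to 56 mm: tapered from 8 mm wide at the tip to 16 mm at z = 10, nose 16 mm wide to z = 20, lock groove 9 mm wide z = 20 to 30, then 16 mm. Round black barrel with orange bands, 26 mm wide, z = 56 to 98; steel dome on top to z = 102.5.
- nozzle_grip (a point): On the nozzle's axis in the middle of the barrel, 80 mm above the stem tip: grip here from above, at any yaw; in the stand best with the fingers on the stand's two long sides. Grip firmly (about 60 N) so that it does not slip.
- fitting: Pitcher rinser, fixed: steel drip tray 170 x 140 x 18 mm, in its middle a white upright push-fit fitting, 45 mm wide (60 at its foot), 70 mm high, blue ring below its mouth. Origin at the centre of the underside, z up. More than 25 N on it, up, down or sideways, damages it.
- fitting_mouth (a point): Centre of the fitting's open top, 70 mm above the rinser's origin. A funnel 29 mm wide narrows in 6 mm to an 18.4 mm bore. Inside, two sprung catches snap into the nozzle's groove. Their depth cannot be seen and differs each time: the nozzle locks with its tip between 26 and 42 mm below the mouth (barrel 14 to 30 mm above it), so it must be felt.
- catch_a (a joint): Hidden catch on the fitting's own +x side: 0 = sprung in (empty, or in the groove), about 0.003 m when the nose spreads it. Felt going down: rises over 10 mm to 4 to 8 N as both catches are spread, then 2 to 4 N of sliding for 10 to 15 mm, which vanishes as they snap into the groove.
- catch_b (a joint): The same catch on the fitting's -x side. Below the locked tip lies a rubber cushion, felt from 0.5 mm before the lock: 10 N/mm for 1.5 mm, then solid. A push of 15 N is reached only when locked.
- collet (a joint): How far the inner collet that carries the catches is pulled up: 0 at rest, at most 0.0025 m. Pulled, the locked nozzle lifts it against a spring, 4 N to start, then 5 N/mm, then solid after 2.5 mm: a 12 N tug raises it about 1.5 mm.
- stand: Wooden drying stand, fixed: block 56 mm (x) x 206 mm (y) x 62 mm high, origin at the centre of its underside. Three through square pockets 23 mm wide at y = -70, 0 and +70 mm; the barrel's underside rests on its top, the stem tip 6 mm above the counter.
- white_plug: White plastic plug in another pocket of the stand, 28 mm wide head; leave it alone. Origin at its lower end, top 75 mm above; it stands 35 mm above the stand.
- brush: Small brush with a light wooden handle in the third pocket; leave it alone. Origin at its lower end, top 90 mm above; it stands 45 mm above the stand.
- pitcher: Steel milk pitcher, 86 mm wide, 100 mm high, origin under its centre; leave it alone.
- cup: White mug, 80 mm wide, 65 mm high, origin under its centre; leave it alone.
- portafilter: Steel portafilter, 66 mm wide, 35 mm high, with a black handle along its -x, 195 mm; origin under the basket; leave it alone.
- tamper: Steel tamper, 58 mm wide, 85 mm high, origin under its centre; leave it alone.
- dripper: White ceramic dripper, 100 mm wide, 70 mm high, origin under its centre; leave it alone.

How it is judged:
On the way, in this order (a step that is already met when the one before it is completed fails the run):
1. the nozzle is pushed in until both catches have snapped into its groove (z of nozzle in the frame of fitting_mouth below -0.024 m and value of joint each of catch_a, catch_b below 0.0012 m and horizontal distance between nozzle and fitting_mouth below 0.004 m and angle between the z axis of nozzle and the z axis of fitting, either way round below 0.12 rad), for 0.2 s.
2. the locked nozzle is tugged upward: the collet rises more than 0.8 mm (about 8 N) for 0.2 s and the lock holds (all of step 1 and value of joint collet above 0.0008 m), for 0.2 s.
At the end, for the whole second after the job is handed in: The nozzle stands locked in the fitting: its tip more than 24 mm below the mouth and within 4 mm of its axis, upright within 0.12 rad, both catches sprung back in the groove (under 1.2 mm), the collet back down (under 0.6 mm), at rest (under 10 mm/s) (all of step 1 and value of joint collet below 0.0006 m and linear speed of nozzle below 0.01 m/s); the robot touches nothing.
It fails at once if more than 25 N between the nozzle and the fitting (pushing, pulling or sideways) (contact force between nozzle and fitting above 25 N).
It fails at once if the robot itself presses on the rinser with more than 25 N (contact force between any of the fingers, the arm and fitting above 25 N).
It fails at once if another thing is moved by more than 25 mm (distance of any of white_plug, brush, pitcher, cup, portafilter, tamper, dripper from where it was at the start of the episode above 0.025 m).
It also fails if it takes over 48 s, if anything falls off the work surface, if the arm or the gripper's body presses on something with over 40 N, if the wrist force passes 120 N, or if a joint passes its speed limit or range.

## Working session

There is one attempt and no reset: what is moved stays moved. The work goes in short steps, Python scripts to look and compute and a tool call to move; the robot and the scene stay as the last step left them, time stands still between calls to the robot, and variables do not carry over. Pictures are saved under pics/ and viewed, and the job is handed in when it is done.

Besides the shell and the picture viewer there is one more tool, called after ">>>" by a JSON object that holds its "fn" and its "kwargs", one argument or row to a line. apply_moves: Moves the arm, as the interface text tells. Its arguments: {"type":"object","properties":{"increments":{"type":"array","items":{"type":"object","properties":{"x":{"type":"number"},"y":{"type":"number"},"z":{"type":"number"},"ax":{"type":"number"},"ay":{"type":"number"},"az":{"type":"number"},"grip":{"type":"number"}}}}},"required":["increments"]}

```bash
ls; mkdir -p pics; python3 - <<'E'
from bench import ctrl, vision, find_in, pinpoint
import cv2
o=ctrl.get_obs(); print(o)
for c in ("side","top"):
    im=vision.camera(c); cv2.imwrite(f"pics/{c}0.png",im[:,:,::-1])
    p=vision.camera_params(c); print(c,p)
    for q in ("nozzle","nozzle_grip","fitting_mouth","fitting","stand"):
        r=pinpoint(c,q)[:2]; print(q,[(x['xy'],x['p']) for x in r])
print(ctrl.get_obs()['time_s'])
E
```

```text
pics
{'time_s': 0.0, 'q': array([ 1.02771801e+00,  1.81511984e-01,  1.60802117e+00,  9.19964290e-06,
        1.35380661e+00, -2.06308868e-01]), 'dq': array([ 0.00076429, -0.0003912 , -0.00013748,  0.00061357, -0.00033588,
       -0.00213645]), 'joint_efforts': array([-1.59108788e-05, -4.44893610e+01, -3.51325142e+01, -2.69715156e-04,
        9.42915387e-03, -2.47404870e-06]), 'eef_pos': array([0.18971636, 0.54225456, 0.2553941 ]), 'eef_rot': array([-0.57647993,  0.57696734,  0.40856498, -0.40970018]), 'wrist_force': array([-0.65097173, -0.17097786, -0.48551373]), 'torque': array([-0.01493194, -0.00153529,  0.0033468 ]), 'opening': 0.9961579727479789}
side {'intrinsics': array([[377.2961685 ,   0.        , 254.0712622 ],
       [  0.        , 377.2961685 , 196.61926984],
       [  0.        ,   0.        ,   1.        ]]), 'R': array([[-9.94576463e-01, -1.04007298e-01,  3.76415277e-04],
       [-7.30184042e-02,  6.95656760e-01, -7.14653752e-01],
       [ 7.40673496e-02, -7.10805286e-01, -6.99478286e-01]]), 't': array([0.59217124, 0.13725745, 1.1379535 ])}
nozzle [([270.5, 305.7], 0.66)]
nozzle_grip [([271.9, 291.1], 0.69)]
fitting_mouth [([278.8, 165.2], 0.66)]
fitting [([276.8, 186.6], 0.61)]
stand [([282.1, 286.0], 0.85)]
top {'intrinsics': array([[420.62053069,   0.        , 251.39851001],
       [  0.        , 420.62053069, 190.7919997 ],
       [  0.        ,   0.        ,   1.        ]]), 'R': array([[ 0.10644327, -0.99431597, -0.00236278],
       [-0.97188504, -0.10353949, -0.21146877],
       [ 0.21002213,  0.02480577, -0.9773819 ]]), 't': array([-0.06605125,  0.60570822,  1.20058622])}
nozzle [([157.4, 208.7], 0.56), ([181.6, 217.9], 0.56)]
nozzle_grip [([149.5, 207.3], 0.55)]
fitting_mouth [([316.4, 222.5], 0.82)]
fitting [([314.9, 225.7], 0.71), ([181.6, 218.4], 0.49)]
stand [([182.6, 221.4], 0.66)]
0.6
```

```bash
cat > h.py <<'E'
import numpy as np
def P(p):
    return p['intrinsics']@np.c_[p['R'],p['t']]
def proj(p,X):
    x=P(p)@np.r_[X,1]; return x[:2]/x[2]
def ray(p,uv):
    d=np.linalg.inv(p['intrinsics'])@np.r_[uv,1]; return -p['R'].T@p['t'], p['R'].T@d
def atz(p,uv,z):
    o,d=ray(p,uv); return o+d*(z-o[2])/d[2]
E
python3 - <<'E'
import cv2
for c in("side","top"):
    im=cv2.imread(f"pics/{c}0.png"); cv2.imwrite(f"pics/{c}0b.png",cv2.resize(im,(768,576)))
s=cv2.imread("pics/side0.png")[140:340,180:380]; t=cv2.imread("pics/top0.png")[150:280,120:340]
cv2.imwrite("pics/sc.png",cv2.resize(s,(600,600),interpolation=cv2.INTER_CUBIC))
cv2.imwrite("pics/tc.png",cv2.resize(t,None,fx=3.6,fy=3.6,interpolation=cv2.INTER_CUBIC))
from h import *; from bench import vision
ps,pt=[vision.camera_params(c) for c in("side","top")]
for n,uvs,uvt,z in(("grip",(271.9,291.1),(149.5,207.3),.086),("mouth",(278.8,165.2),(316.4,222.5),.07),("fit",(276.8,186.6),(314.9,225.7),0),("stand",(282.1,286),(182.6,221.4),0)):
    X=cv2.triangulatePoints(P(ps),P(pt),np.array(uvs),np.array(uvt)).ravel(); print(n,atz(ps,uvs,z),atz(pt,uvt,z),X[:3]/X[3])
E
```

```text
grip [0.52277562 0.27696163 0.086     ] [0.52379873 0.29003063 0.086     ] [0.52207785 0.28609509 0.10064337]
mouth [ 0.53395764 -0.22345599  0.07      ] [ 0.53341173 -0.20208729  0.07      ] [ 0.53183436 -0.19965457  0.08917784]
fit [ 5.35834370e-01 -1.91205834e-01 -1.11022302e-16] [ 0.53371767 -0.20781996  0.        ] [ 0.5362671  -0.21017837 -0.01754708]
stand [0.49708625 0.20524396 0.        ] [0.5033991  0.20317732 0.        ] [ 0.50063431  0.20379609 -0.00115884]
```

View pics/side0b.png

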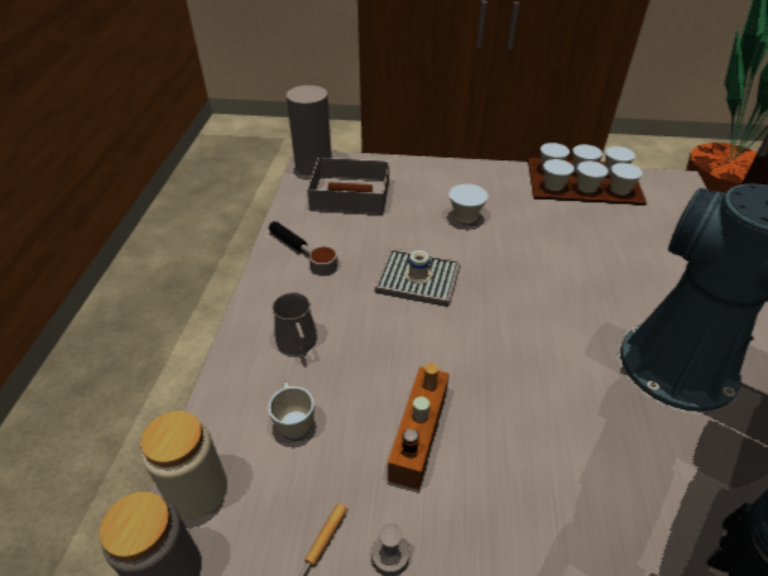

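View pics/top0b.png

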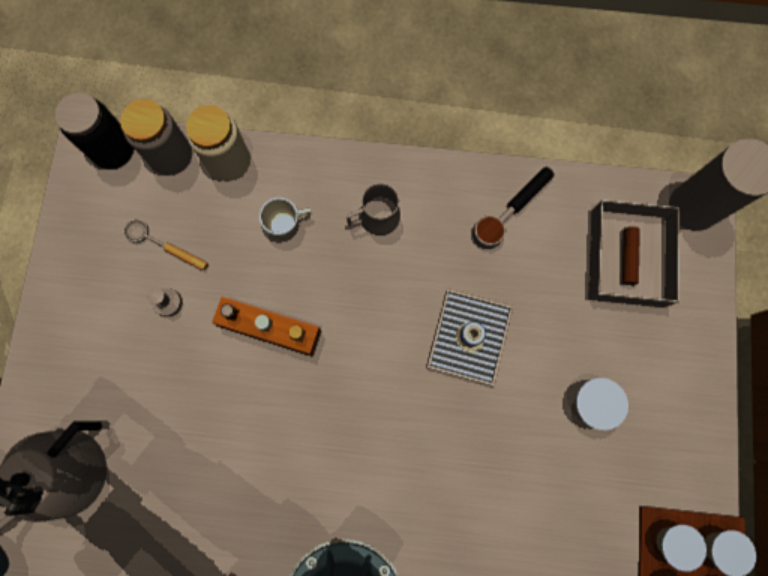

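View pics/sc.png

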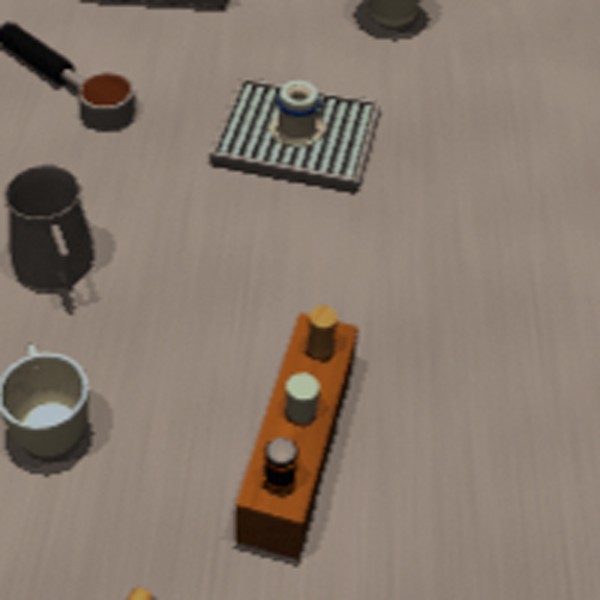

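View pics/tc.png

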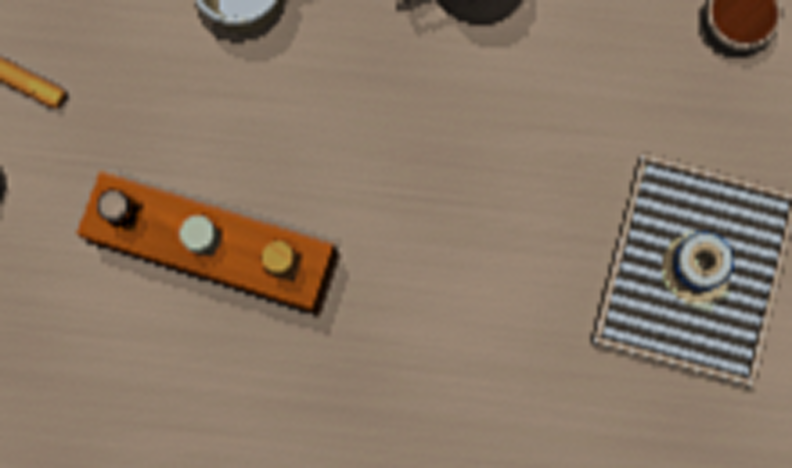

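```bash
python3 - <<'E'
import cv2
from h import *; from bench import vision
ps,pt=[vision.camera_params(c) for c in("side","top")]
tc=lambda u,v:(120+(u+.5)/3.6-.5,150+(v+.5)/3.6-.5)
sc=lambda u,v:(180+(u+.5)/3-.5,140+(v+.5)/3-.5)
print("dome",atz(ps,sc(282,445),.108),atz(pt,tc(114,205),.107))
print("mouth",atz(ps,sc(299,95),.07),atz(pt,tc(706,259),.07))
print("plug",atz(ps,sc(303,383),.097),atz(pt,tc(198,232),.097))
print("brush",atz(ps,sc(322,316),.107),atz(pt,tc(279,257),.107))
T=[(100,174),(337,246),(80,235),(316,303)]
for t in T: print("standtop",atz(pt,tc(*t),.062))
S=[(302,314),(357,327),(240,507),(301,522)]
for t in S: print("standside",atz(ps,sc(*t),.062))
import cv2
def back(X,p,o,k):
    u=proj(p,X); return [(u[0]-o[0]+.5)*k-.5,(u[1]-o[1]+.5)*k-.5]
# predicted circle of mouth and tray
from scipy.spatial.transform import Rotation
from bench import ctrl
R=Rotation.from_quat(ctrl.get_obs()['eef_rot'],scalar_first=True).as_matrix();print(R)
E
```

```text
dome [0.51895456 0.28167641 0.108     ] [0.52330997 0.27960357 0.107     ]
mouth [ 0.53033573 -0.19154172  0.07      ] [ 0.53592247 -0.19998178  0.07      ]
plug [0.50539808 0.21299341 0.097     ] [0.51018234 0.21153421 0.097     ]
brush [0.49271719 0.14767376 0.107     ] [0.49573624 0.14254459 0.107     ]
standtop [0.55481832 0.30711106 0.062     ]
standtop [0.51563103 0.10271661 0.062     ]
standtop [0.5021749  0.31542588 0.062     ]
standtop [0.46703568 0.11391649 0.062     ]
standside [0.51006764 0.11138459 0.062     ]
standside [0.45886482 0.12125499 0.062     ]
standside [0.549033   0.31351761 0.062     ]
standside [0.49940397 0.32151519 0.062     ]
[[ 3.30459958e-01  1.13390347e-05 -9.43820012e-01]
 [ 9.43820012e-01 -3.19624316e-05  3.30459958e-01]
 [-2.64196856e-05 -9.99999999e-01 -2.12643117e-05]]
```

>>> {"fn": "apply_moves", "kwargs": {
  "increments": [
    {"x":-1.7,"y":0.7,"z":-5.0,"ay":0.18},
    {"x":-3.4,"y":1.4,"z":-10,"ay":0.36},
    {"x":-5.1,"y":2.1,"z":-15,"ay":0.54},
    {"x":-6.9,"y":2.8,"z":-20,"ay":0.72},
    {"x":-8.6,"y":3.5,"z":-25,"ay":0.9},
    {"x":-10.3,"y":4.2,"z":-30,"ay":1.08},
    {"x":-12,"y":4.9,"z":-35,"ay":1.26},
    {"x":-13.7,"y":5.5,"z":-39.9,"ay":1.434},
    {"x":-13.7,"y":5.5,"z":-39.9,"ay":1.434}
  ]
}}

```text
invalid input
```

```bash
python3 - <<'E'
import cv2
from h import *; from bench import vision,ctrl
from scipy.spatial.transform import Rotation
o=ctrl.get_obs();print(o['time_s'],o['eef_pos'],o['q'],o['wrist_force'])
print(Rotation.from_quat(o['eef_rot'],scalar_first=True).as_matrix().round(4))
for c in("side","top"):
    im=vision.camera(c); cv2.imwrite(f"pics/{c}1f.png",im[:,:,::-1])
    p=vision.camera_params(c); u=proj(p,o['eef_pos']);print(c,u,proj(p,o['eef_pos']+[0,0,-.025]))
    a=int(u[0])-60;b=int(u[1])-50
    print(a,b); cv2.imwrite(f"pics/{c}1.png",cv2.resize(im[b:b+110,a:a+120,::-1],None,fx=5,fy=5,interpolation=cv2.INTER_CUBIC))
E
```

```text
0.6 [0.1900044  0.54269936 0.25627494] [ 1.02770665e+00  1.80791448e-01  1.60703787e+00 -2.68550680e-05
  1.35378484e+00 -2.06293028e-01] [ 0.5943815   0.04328167 -0.36210186]
[[ 0.3305  0.     -0.9438]
 [ 0.9438 -0.      0.3305]
 [-0.     -1.     -0.    ]]
side [477.00422832 400.8608832 ] [470.54937037 406.10378169]
417 350
top [  5.74884572 321.00982103] [ 11.61238165 320.07772445]
-55 271Traceback (most recent call last):
  File "<stdin>", line 10, in <module>
cv2.error: OpenCV(4.12.0) /io/opencv/modules/imgproc/src/resize.cpp:4208: error: (-215:Assertion failed) !ssize.empty() in function 'resize'
```

View pics/side1.png

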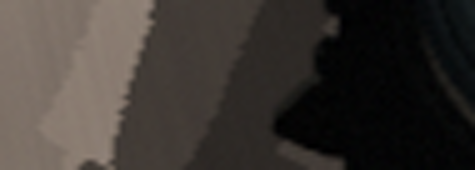

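>>> {"fn": "apply_moves", "kwargs": {
  "increments": [
    {"x":-1.7,"y":0.7,"z":-5.0,"ax":0,"ay":0.18,"az":0,"grip":0},
    {"x":-3.4,"y":1.4,"z":-10,"ax":0,"ay":0.36,"az":0,"grip":0}
  ]
}}

```text
time_s: 0.95
eef_pos: [0.2736, 0.4772, 0.2423]
eef_rot: [0.641, -0.641, -0.298, 0.298]
wrist_force: [0.3, 0.6, -0.2]
opening: 1.001
```

>>> {"fn": "apply_moves", "kwargs": {
  "increments": [
    {"x":0.15,"y":0.7,"z":-5.2,"ax":0,"ay":0.18,"az":0,"grip":0},
    {"x":0.3,"y":1.4,"z":-10.4,"ax":0,"ay":0.36,"az":0,"grip":0},
    {"x":0.5,"y":2.1,"z":-15.6,"ax":0,"ay":0.54,"az":0,"grip":0},
    {"x":0.7,"y":2.8,"z":-21,"ax":0,"ay":0.72,"az":0,"grip":0},
    {"x":0.8,"y":3.5,"z":-26.3,"ax":0,"ay":0.9,"az":0,"grip":0},
    {"x":1.0,"y":4.2,"z":-31.6,"ax":0,"ay":1.07,"az":0,"grip":0},
    {"x":1.0,"y":4.2,"z":-31.6,"ax":0,"ay":1.07,"az":0,"grip":0}
  ]
}}

```text
time_s: 1.82
eef_pos: [0.5241, 0.2783, 0.1997]
eef_rot: [-0.703, 0.703, -0.072, 0.073]
wrist_force: [-0.3, 0.7, 0.3]
opening: 1.003
```

```bash
cat > look.py <<'E'
import cv2,sys
from h import *; from bench import vision,ctrl
from scipy.spatial.transform import Rotation
n=sys.argv[1]
o=ctrl.get_obs();print(o['time_s'],o['eef_pos'],o['q'].round(3),o['wrist_force'].round(2),o['torque'].round(3),o['opening'])
R=Rotation.from_quat(o['eef_rot'],scalar_first=True).as_matrix();print(R.round(4))
g=o['eef_pos']+R[:,1]*.006
for c in sys.argv[2:] or ("side","top"):
    im=vision.camera(c); cv2.imwrite(f"pics/{c}{n}f.png",im[:,:,::-1])
    p=vision.camera_params(c); u=proj(p,g)
    a=max(0,int(u[0])-60);b=max(0,int(u[1])-50)
    print(c,a,b,u); cv2.imwrite(f"pics/{c}{n}.png",cv2.resize(im[b:b+110,a:a+120,::-1],None,fx=5,fy=5,interpolation=cv2.INTER_CUBIC))
E
python3 look.py 2
```

```text
1.825 [0.52409863 0.27833245 0.19972503] [ 0.289  0.275  1.612 -0.     1.254  0.494] [-0.28  0.68  0.3 ] [-0.016 -0.037 -0.018] 1.0032057063118056
[[ 9.789e-01  5.000e-04  2.041e-01]
 [-2.041e-01 -2.000e-04  9.789e-01]
 [ 6.000e-04 -1.000e+00 -1.000e-04]]
side 212 215 [272.87566439 265.58300004]
top 84 150 [144.22423334 200.69269256]
```

View pics/side2.png

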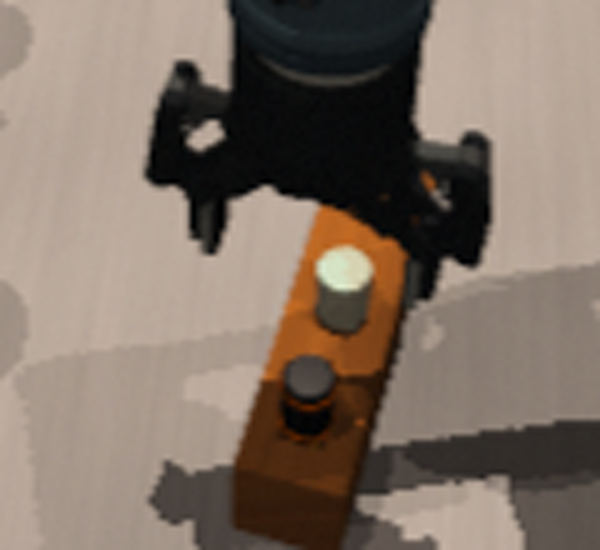

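View pics/top2.png

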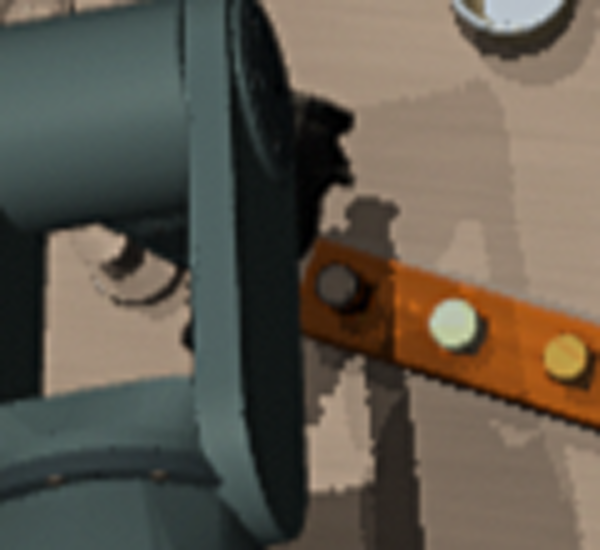

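>>> {"fn": "apply_moves", "kwargs": {
  "increments": [
    {"x":-0.3,"y":4,"z":0.2,"ax":0,"ay":0,"az":0,"grip":0},
    {"x":-0.3,"y":8,"z":0.2,"ax":0,"ay":0,"az":0,"grip":0},
    {"x":-0.3,"y":10.7,"z":0.2,"ax":0,"ay":0,"az":0,"grip":0},
    {"x":-0.3,"y":10.7,"z":0.2,"ax":0,"ay":0,"az":0,"grip":0}
  ]
}}

```text
time_s: 2.42
eef_pos: [0.5161, 0.2841, 0.091]
eef_rot: [-0.703, 0.704, -0.071, 0.068]
wrist_force: [0.2, 0.4, -0.0]
opening: 0.996
```

```bash
python3 look.py 3 side
```

```text
2.425 [0.51611472 0.28406109 0.09104268] [3.010e-01 4.110e-01 1.681e+00 1.000e-03 1.055e+00 4.980e-01] [ 0.23  0.44 -0.02] [ 0.028 -0.01   0.01 ] 0.9962308304394386
[[ 9.806e-01 -5.400e-03  1.959e-01]
 [-1.959e-01 -7.000e-04  9.806e-01]
 [-5.100e-03 -1.000e+00 -1.700e-03]]
side 214 244 [274.43595135 294.12240465]
```

View pics/side3.png

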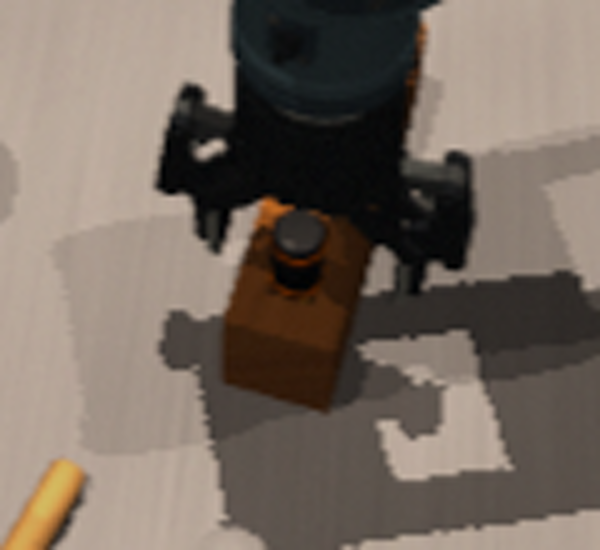

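>>> {"fn": "apply_moves", "kwargs": {
  "increments": [
    {"x":0.5,"y":0,"z":-0.2,"ax":0,"ay":0,"az":0,"grip":0},
    {"x":0.5,"y":0,"z":-0.2,"ax":0,"ay":0,"az":0,"grip":0},
    {"x":0.5,"y":0,"z":-0.2,"ax":0,"ay":0,"az":0,"grip":0}
  ]
}}

```text
time_s: 2.85
eef_pos: [0.5228, 0.2815, 0.0939]
eef_rot: [0.704, -0.703, 0.07, -0.07]
wrist_force: [-1.0, 0.5, 0.4]
opening: 0.999
```

```bash
python3 look.py 4 side
```

```text
2.85 [0.52279825 0.28152012 0.09387551] [2.940e-01 4.130e-01 1.671e+00 1.000e-03 1.058e+00 4.910e-01] [-1.04  0.54  0.4 ] [ 0.014  0.019 -0.002] 0.9988789509338831
[[ 9.805e-01 -5.000e-04  1.964e-01]
 [-1.964e-01  8.000e-04  9.805e-01]
 [-7.000e-04 -1.000e+00  7.000e-04]]
side 211 242 [271.78540149 292.3257818 ]
```

View pics/side4.png

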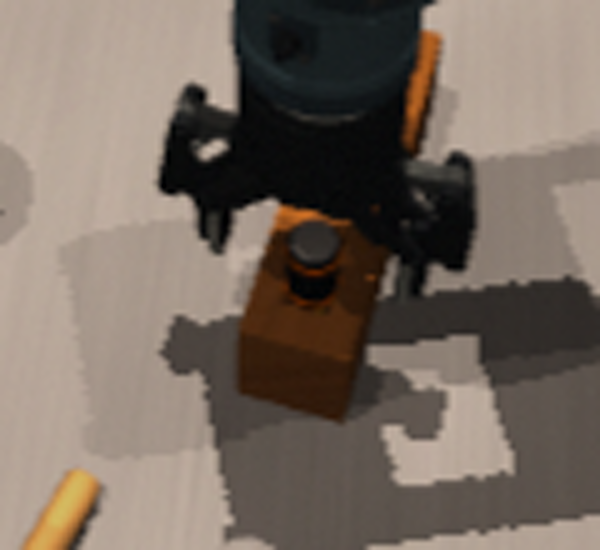

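>>> {"fn": "apply_moves", "kwargs": {
  "increments": [
    {"x":0,"y":0.1,"z":0,"ax":0,"ay":0,"az":0,"grip":1},
    {"x":0,"y":0.1,"z":0,"ax":0,"ay":0,"az":0,"grip":1},
    {"x":0,"y":0.1,"z":0,"ax":0,"ay":0,"az":0,"grip":1},
    {"x":0,"y":0.1,"z":0,"ax":0,"ay":0,"az":0,"grip":1},
    {"x":0,"y":0.1,"z":0,"ax":0,"ay":0,"az":0,"grip":1},
    {"x":0,"y":0.1,"z":0,"ax":0,"ay":0,"az":0,"grip":1},
    {"x":0,"y":0.1,"z":0,"ax":0,"ay":0,"az":0,"grip":1}
  ]
}}

```text
time_s: 3.78
eef_pos: [0.5227, 0.2814, 0.0927]
eef_rot: [0.704, -0.703, 0.07, -0.07]
wrist_force: [-0.6, 0.8, 1.6]
opening: 0.283
```

```bash
python3 look.py 5 side
```

```text
3.775 [0.52270538 0.28144423 0.0927209 ] [2.940e-01 4.140e-01 1.672e+00 1.000e-03 1.056e+00 4.910e-01] [-0.64  0.77  1.62] [-0.126 -0.025 -0.04 ] 0.2833157296608876
[[ 9.805e-01 -8.000e-04  1.965e-01]
 [-1.965e-01  7.000e-04  9.805e-01]
 [-9.000e-04 -1.000e+00  5.000e-04]]
side 211 242 [271.81053163 292.5571958 ]
```

View pics/side5.png

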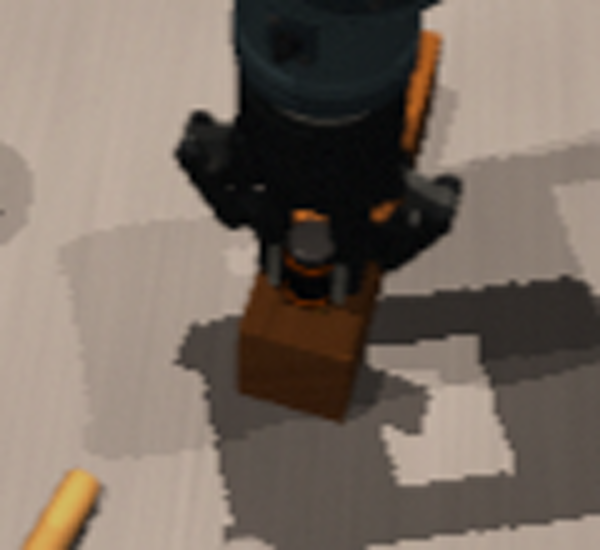

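>>> {"fn": "apply_moves", "kwargs": {
  "increments": [
    {"x":0,"y":-1.5,"z":0,"ax":0,"ay":0,"az":0,"grip":1},
    {"x":0,"y":-4,"z":0,"ax":0,"ay":0,"az":0,"grip":1},
    {"x":0,"y":-7,"z":0,"ax":0,"ay":0,"az":0,"grip":1},
    {"x":0,"y":-10,"z":0,"ax":0,"ay":0,"az":0,"grip":1},
    {"x":0,"y":-13,"z":0,"ax":0,"ay":0,"az":0,"grip":1},
    {"x":0,"y":-13.5,"z":0,"ax":0,"ay":0,"az":0,"grip":1},
    {"x":0,"y":-13.5,"z":0,"ax":0,"ay":0,"az":0,"grip":1}
  ]
}}

```text
time_s: 4.7
eef_pos: [0.5225, 0.2813, 0.2275]
eef_rot: [0.704, -0.703, 0.07, -0.069]
wrist_force: [-0.5, -0.2, -0.8]
opening: 0.285
```

```bash
python3 look.py 6 side
```

```text
4.7 [0.52254183 0.28134627 0.22748811] [2.940e-01 2.480e-01 1.587e+00 1.000e-03 1.307e+00 4.910e-01] [-0.51 -0.17 -0.79] [0.    0.056 0.025] 0.2846553856800369
[[ 9.805e-01 -9.000e-04  1.964e-01]
 [-1.964e-01  7.000e-04  9.805e-01]
 [-1.000e-03 -1.000e+00  5.000e-04]]
side 213 209 [273.94723647 259.30962008]
```

View pics/side6.png

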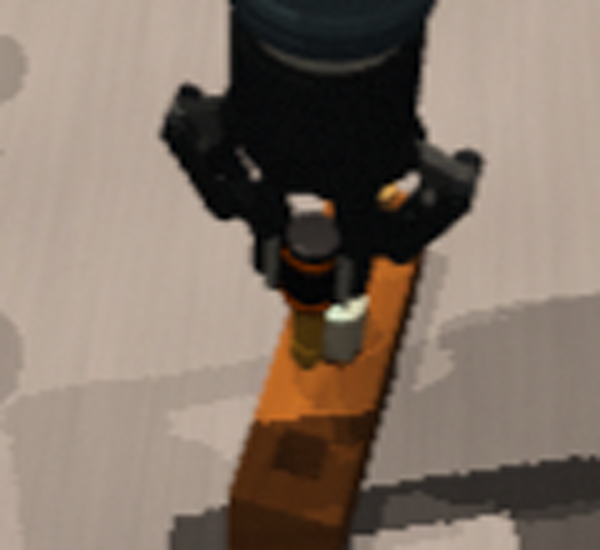

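>>> {"fn": "apply_moves", "kwargs": {
  "increments": [
    {"x":0.8,"y":0,"z":-3.6,"ax":0,"ay":0,"az":0,"grip":1},
    {"x":1.9,"y":0,"z":-8.6,"ax":0,"ay":0,"az":0,"grip":1},
    {"x":3.0,"y":0,"z":-13.6,"ax":0,"ay":0,"az":0,"grip":1},
    {"x":4.2,"y":0,"z":-18.6,"ax":0,"ay":0,"az":0,"grip":1},
    {"x":5.3,"y":0,"z":-23.6,"ax":0,"ay":0,"az":0,"grip":1},
    {"x":6.4,"y":0,"z":-28.6,"ax":0,"ay":0,"az":0,"grip":1},
    {"x":7.5,"y":0,"z":-33.6,"ax":0,"ay":0,"az":0,"grip":1},
    {"x":8.6,"y":0,"z":-38.6,"ax":0,"ay":0,"az":0,"grip":1},
    {"x":9.7,"y":0,"z":-43.6,"ax":0,"ay":0,"az":0,"grip":1},
    {"x":10.4,"y":0,"z":-46.7,"ax":0,"ay":0,"az":0,"grip":1},
    {"x":10.4,"y":0,"z":-46.7,"ax":0,"ay":0,"az":0,"grip":1},
    {"x":10.4,"y":0,"z":-46.7,"ax":0,"ay":0,"az":0,"grip":1}
  ]
}}

```text
time_s: 6.25
eef_pos: [0.5317, -0.1963, 0.225]
eef_rot: [0.704, -0.703, 0.072, -0.068]
wrist_force: [0.3, 0.1, -1.9]
opening: 0.283
```

```bash
python3 look.py 7
```

```text
6.25 [ 0.53169155 -0.19633362  0.2250475 ] [-5.630e-01  1.950e-01  1.655e+00 -1.000e-03  1.296e+00 -3.650e-01] [ 0.28  0.12 -1.94] [-0.02   0.011 -0.007] 0.2832683564596822
[[ 0.9805 -0.0046  0.1966]
 [-0.1966  0.002   0.9805]
 [-0.0049 -1.      0.0011]]
side 221 83 [281.27182205 133.4979204 ]
top 262 165 [322.66181727 215.02904333]
```

View pics/side7.png

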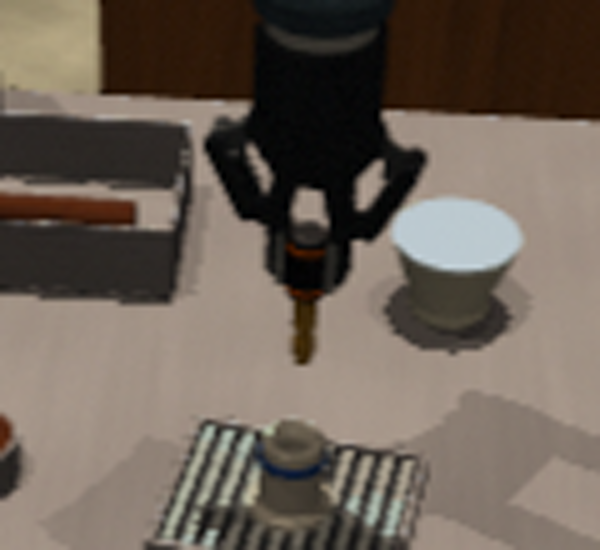

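View pics/top7.png

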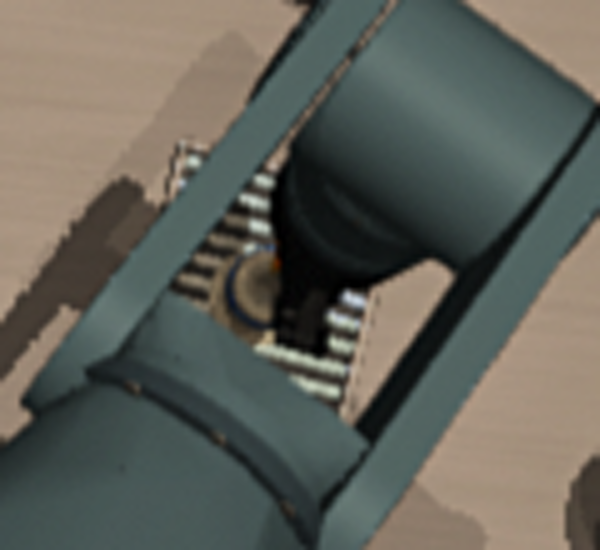

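```bash
python3 - <<'E'
import cv2
from h import *; from bench import vision
from scipy.spatial.transform import Rotation
p=vision.camera_params("side")
pos=np.array([.5317,-.1963,.2250]);Y=np.array([-.0046,.002,-1])
for d in(-16,6,30,86.2): print(d,(proj(p,pos+Y*d/1e3)-[221,83]+.1)*5)
im=cv2.imread("pics/side7f.png")
c=im[145:200,245:320]; cv2.imwrite("pics/m7.png",cv2.resize(c,None,fx=10,fy=10,interpolation=cv2.INTER_CUBIC))
c=cv2.imread("pics/side0.png")[145:200,245:320]; cv2.imwrite("pics/m0.png",cv2.resize(c,None,fx=10,fy=10,interpolation=cv2.INTER_CUBIC))
E
```

```text
-16 [303.51198319 222.97531537]
6 [301.83851954 253.08424441]
30 [300.06255995 285.03727857]
86.2 [296.09465718 356.42771669]
```

View pics/m7.png

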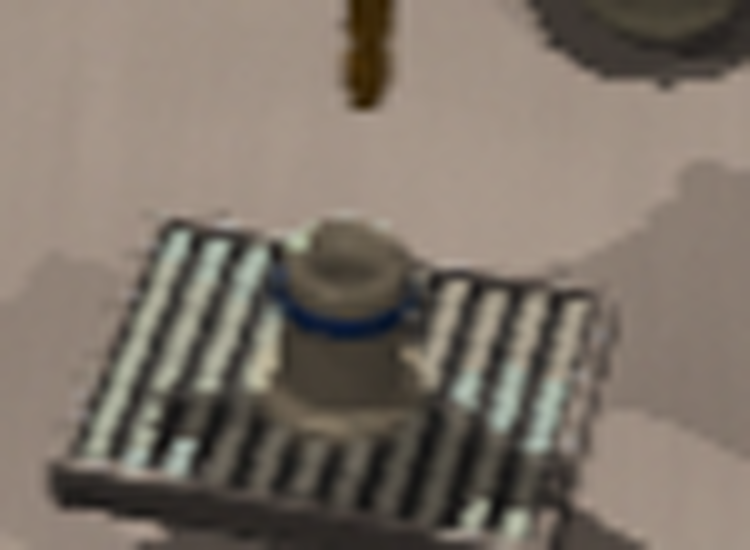

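View pics/m0.png

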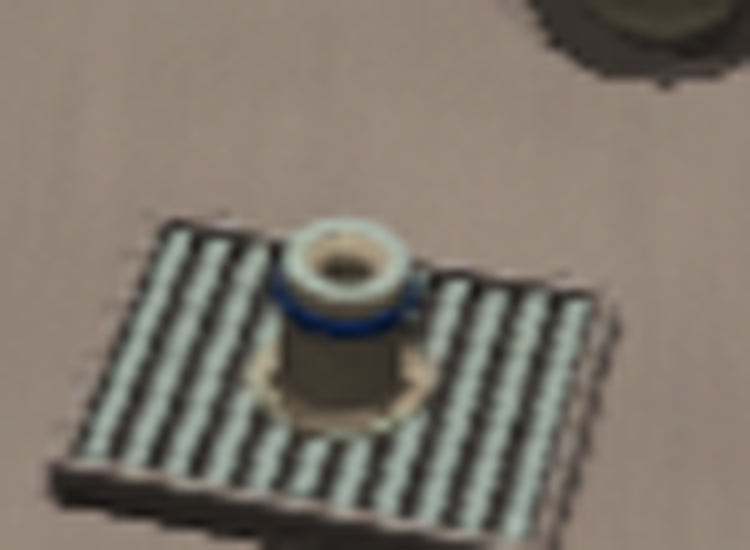

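>>> {"fn": "apply_moves", "kwargs": {
  "increments": [
    {"x":0.3,"y":2.5,"z":0.05,"ax":0,"ay":0,"az":-0.005,"grip":1},
    {"x":0.3,"y":4.5,"z":0.05,"ax":0,"ay":0,"az":-0.005,"grip":1},
    {"x":0.3,"y":5.5,"z":0.05,"ax":0,"ay":0,"az":-0.005,"grip":1},
    {"x":0.3,"y":5.5,"z":0.05,"ax":0,"ay":0,"az":-0.005,"grip":1},
    {"x":0.3,"y":5.5,"z":0.05,"ax":0,"ay":0,"az":-0.005,"grip":1}
  ]
}}

```text
time_s: 6.98
eef_pos: [0.5355, -0.1959, 0.1717]
eef_rot: [-0.704, 0.704, -0.068, 0.07]
wrist_force: [-0.1, -1.1, -0.5]
opening: 0.28
```

```bash
python3 look.py 8
python3 - <<'E'
import cv2
c=cv2.imread("pics/side8f.png")[115:185,245:320]; cv2.imwrite("pics/m8.png",cv2.resize(c,None,fx=8,fy=8,interpolation=cv2.INTER_CUBIC))
E
```

```text
6.975 [ 0.53548068 -0.19591424  0.17165858] [-5.590e-01  2.580e-01  1.696e+00  1.000e-03  1.185e+00 -3.640e-01] [-0.11 -1.1  -0.53] [-0.01  -0.052  0.028] 0.27979342825934883
[[ 9.808e-01  2.500e-03  1.948e-01]
 [-1.948e-01 -5.000e-04  9.808e-01]
 [ 2.600e-03 -1.000e+00 -0.000e+00]]
side 219 97 [279.20930511 147.44722718]
top 259 166 [319.41556919 216.66937762]
```

View pics/m8.png

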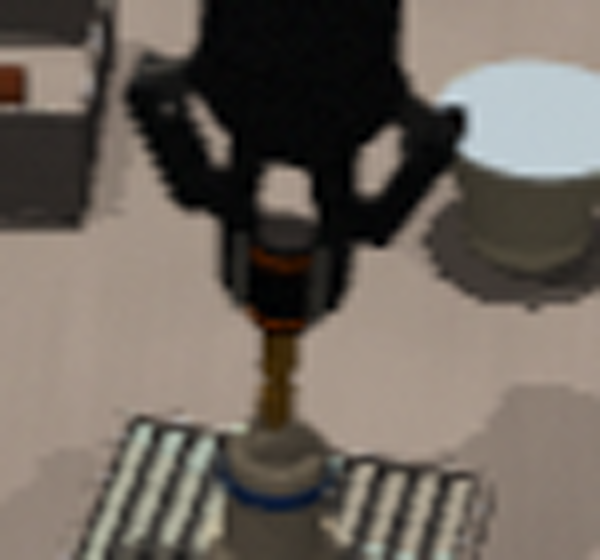

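View pics/top8.png

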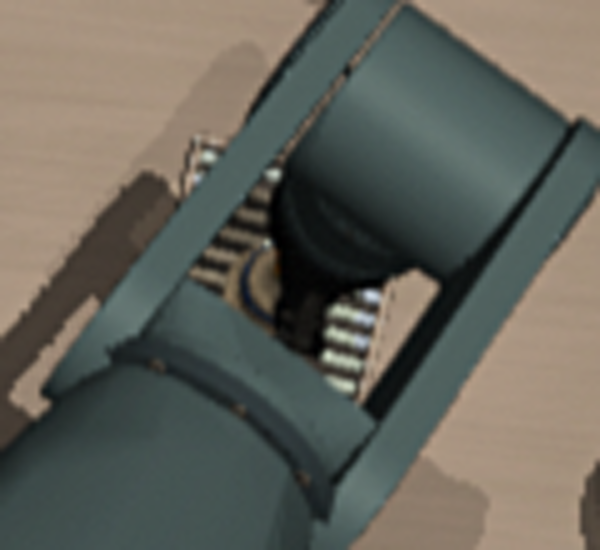

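>>> {"fn": "apply_moves", "kwargs": {
  "increments": [
    {"x":-0.17,"y":0.8,"z":-0.19,"ax":0,"ay":0,"az":0.002,"grip":1},
    {"x":-0.17,"y":1.2,"z":-0.19,"ax":0,"ay":0,"az":0.002,"grip":1},
    {"x":-0.17,"y":1.2,"z":-0.19,"ax":0,"ay":0,"az":0.002,"grip":1}
  ]
}}

```text
time_s: 7.45
eef_pos: [0.5331, -0.1975, 0.1591]
eef_rot: [0.704, -0.704, 0.069, -0.069]
wrist_force: [-1.0, 0.4, -1.3]
opening: 0.281
```

```bash
python3 look.py 9 side
python3 - <<'E'
import cv2
c=cv2.imread("pics/side9f.png")[125:185,245:320]; cv2.imwrite("pics/m9.png",cv2.resize(c,None,fx=9,fy=9,interpolation=cv2.INTER_CUBIC))
E
```

```text
7.45 [ 0.53307787 -0.19753267  0.15908531] [-0.564  0.272  1.706  0.     1.164 -0.367] [-1.05  0.42 -1.25] [-0.025 -0.006  0.011] 0.28109250104179156
[[ 9.807e-01 -2.000e-04  1.954e-01]
 [-1.954e-01  4.000e-04  9.807e-01]
 [-3.000e-04 -1.000e+00  3.000e-04]]
side 219 100 [279.8072313  150.34913787]
```

View pics/m9.png

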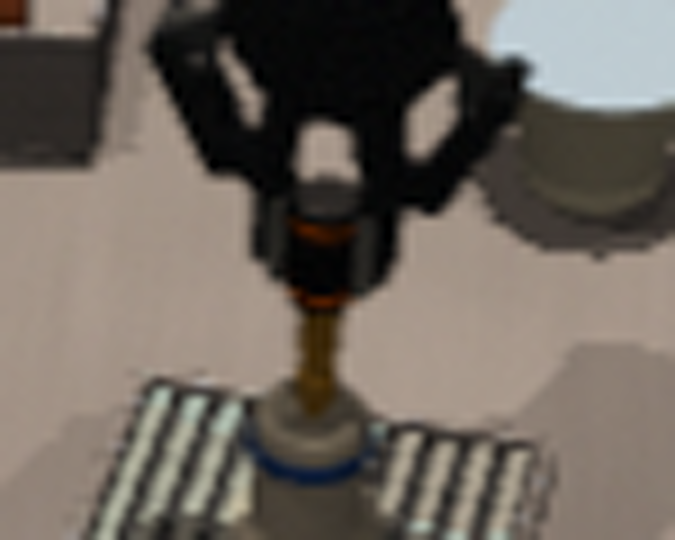

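>>> {"fn": "apply_moves", "kwargs": {
  "increments": [
    {"x":0.1,"y":0.3,"z":0.02,"ax":0,"ay":0,"az":0,"grip":1},
    {"x":0.1,"y":0.6,"z":0.02,"ax":0,"ay":0,"az":0,"grip":1},
    {"x":0.1,"y":0.8,"z":0.02,"ax":0,"ay":0,"az":0,"grip":1},
    {"x":0.1,"y":0.8,"z":0.02,"ax":0,"ay":0,"az":0,"grip":1}
  ]
}}

```text
time_s: 8.0
eef_pos: [0.5342, -0.1975, 0.1512]
eef_rot: [0.704, -0.704, 0.069, -0.069]
wrist_force: [-1.1, 0.9, -0.8]
opening: 0.282
```

>>> {"fn": "apply_moves", "kwargs": {
  "increments": [
    {"x":0,"y":0.2,"z":0,"ax":0,"ay":0,"az":0,"grip":1},
    {"x":0,"y":0.3,"z":0,"ax":0,"ay":0,"az":0,"grip":1}
  ]
}}

```text
time_s: 8.25
eef_pos: [0.5343, -0.1976, 0.1482]
eef_rot: [0.704, -0.704, 0.069, -0.069]
wrist_force: [-0.5, -0.1, 0.7]
opening: 0.284
```

>>> {"fn": "apply_moves", "kwargs": {
  "increments": [
    {"x":0,"y":0.2,"z":0,"ax":0,"ay":0,"az":0,"grip":1},
    {"x":0,"y":0.2,"z":0,"ax":0,"ay":0,"az":0,"grip":1}
  ]
}}

```text
time_s: 8.5
eef_pos: [0.5344, -0.1977, 0.1463]
eef_rot: [0.704, -0.704, 0.069, -0.07]
wrist_force: [-0.5, 0.1, -0.0]
opening: 0.283
```

>>> {"fn": "apply_moves", "kwargs": {
  "increments": [
    {"x":0,"y":0.2,"z":0,"ax":0,"ay":0,"az":0,"grip":1},
    {"x":0,"y":0.2,"z":0,"ax":0,"ay":0,"az":0,"grip":1}
  ]
}}

```text
time_s: 8.75
eef_pos: [0.5345, -0.1977, 0.1444]
eef_rot: [-0.704, 0.704, -0.069, 0.07]
wrist_force: [0.2, 0.6, 3.0]
opening: 0.283
```

>>> {"fn": "apply_moves", "kwargs": {
  "increments": [
    {"x":0,"y":0.2,"z":0,"ax":0,"ay":0,"az":0,"grip":1},
    {"x":0,"y":0.2,"z":0,"ax":0,"ay":0,"az":0,"grip":1}
  ]
}}

```text
time_s: 9.0
eef_pos: [0.5346, -0.1978, 0.1425]
eef_rot: [-0.704, 0.704, -0.069, 0.07]
wrist_force: [-0.2, 1.0, 4.2]
opening: 0.285
```

>>> {"fn": "apply_moves", "kwargs": {
  "increments": [
    {"x":0,"y":0.15,"z":0,"ax":0,"ay":0,"az":0,"grip":1},
    {"x":0,"y":0.15,"z":0,"ax":0,"ay":0,"az":0,"grip":1}
  ]
}}

```text
time_s: 9.25
eef_pos: [0.5345, -0.1979, 0.1407]
eef_rot: [-0.704, 0.704, -0.069, 0.07]
wrist_force: [1.3, -1.0, 1.0]
opening: 0.286
```

>>> {"fn": "apply_moves", "kwargs": {
  "increments": [
    {"x":0,"y":0.15,"z":0,"ax":0,"ay":0,"az":0,"grip":1},
    {"x":0,"y":0.15,"z":0,"ax":0,"ay":0,"az":0,"grip":1}
  ]
}}

```text
time_s: 9.5
eef_pos: [0.5344, -0.1981, 0.139]
eef_rot: [-0.703, 0.704, -0.069, 0.07]
wrist_force: [-0.0, -0.9, 1.4]
opening: 0.281
```

>>> {"fn": "apply_moves", "kwargs": {
  "increments": [
    {"x":0,"y":0.15,"z":0,"ax":0,"ay":0,"az":0,"grip":1},
    {"x":0,"y":0.15,"z":0,"ax":0,"ay":0,"az":0,"grip":1}
  ]
}}

```text
time_s: 9.75
eef_pos: [0.5345, -0.1981, 0.1374]
eef_rot: [-0.703, 0.704, -0.069, 0.07]
wrist_force: [0.9, -1.6, 1.2]
opening: 0.281
```

>>> {"fn": "apply_moves", "kwargs": {
  "increments": [
    {"x":0,"y":0.15,"z":0,"ax":0,"ay":0,"az":0,"grip":1},
    {"x":0,"y":0.15,"z":0,"ax":0,"ay":0,"az":0,"grip":1}
  ]
}}

```text
time_s: 10.0
eef_pos: [0.5344, -0.1982, 0.1358]
eef_rot: [-0.703, 0.704, -0.069, 0.07]
wrist_force: [0.8, -2.6, 2.1]
opening: 0.287
```

>>> {"fn": "apply_moves", "kwargs": {
  "increments": [
    {"x":0,"y":0.15,"z":-0.05,"ax":0,"ay":0,"az":0,"grip":1},
    {"x":0,"y":0.15,"z":-0.05,"ax":0,"ay":0,"az":0,"grip":1}
  ]
}}

```text
time_s: 10.25
eef_pos: [0.5342, -0.1984, 0.134]
eef_rot: [-0.704, 0.704, -0.069, 0.07]
wrist_force: [1.0, -0.1, 1.9]
opening: 0.285
```

>>> {"fn": "apply_moves", "kwargs": {
  "increments": [
    {"x":0,"y":0.15,"z":0,"ax":0,"ay":0,"az":0,"grip":1},
    {"x":0,"y":0.15,"z":0,"ax":0,"ay":0,"az":0,"grip":1}
  ]
}}

```text
time_s: 10.5
eef_pos: [0.5341, -0.1984, 0.1322]
eef_rot: [-0.704, 0.704, -0.069, 0.069]
wrist_force: [0.8, -1.0, 1.9]
opening: 0.284
```

>>> {"fn": "apply_moves", "kwargs": {
  "increments": [
    {"x":0,"y":0.1,"z":0,"ax":0,"ay":0,"az":0,"grip":1},
    {"x":0,"y":0.1,"z":0,"ax":0,"ay":0,"az":0,"grip":1}
  ]
}}

```text
time_s: 10.75
eef_pos: [0.5341, -0.1984, 0.1311]
eef_rot: [-0.704, 0.704, -0.069, 0.069]
wrist_force: [1.1, -0.4, 1.5]
opening: 0.282
```

Tip is now about 25.6 mm deep; smaller steps from here.

>>> {"fn": "apply_moves", "kwargs": {
  "increments": [
    {"x":0,"y":0.08,"z":0,"ax":0,"ay":0,"az":0,"grip":1},
    {"x":0,"y":0.08,"z":0,"ax":0,"ay":0,"az":0,"grip":1}
  ]
}}

```text
time_s: 11.0
eef_pos: [0.5341, -0.1984, 0.1302]
eef_rot: [-0.704, 0.704, -0.069, 0.07]
wrist_force: [0.5, -0.9, 2.1]
opening: 0.285
```

>>> {"fn": "apply_moves", "kwargs": {
  "increments": [
    {"x":0,"y":0.08,"z":0,"ax":0,"ay":0,"az":0,"grip":1},
    {"x":0,"y":0.08,"z":0,"ax":0,"ay":0,"az":0,"grip":1}
  ]
}}

```text
time_s: 11.25
eef_pos: [0.5341, -0.1984, 0.1293]
eef_rot: [-0.704, 0.704, -0.069, 0.069]
wrist_force: [-0.4, -2.2, 2.5]
opening: 0.283
```

>>> {"fn": "apply_moves", "kwargs": {
  "increments": [
    {"x":0,"y":0.08,"z":0,"ax":0,"ay":0,"az":0,"grip":1},
    {"x":0,"y":0.08,"z":0,"ax":0,"ay":0,"az":0,"grip":1}
  ]
}}

```text
time_s: 11.5
eef_pos: [0.534, -0.1984, 0.1283]
eef_rot: [-0.704, 0.704, -0.069, 0.069]
wrist_force: [0.8, -0.6, 1.8]
opening: 0.281
```

>>> {"fn": "apply_moves", "kwargs": {
  "increments": [
    {"x":0,"y":0.08,"z":0,"ax":0,"ay":0,"az":0,"grip":1},
    {"x":0,"y":0.08,"z":0,"ax":0,"ay":0,"az":0,"grip":1}
  ]
}}

```text
time_s: 11.75
eef_pos: [0.5339, -0.1983, 0.1271]
eef_rot: [-0.704, 0.704, -0.07, 0.069]
wrist_force: [0.3, -1.6, -0.4]
opening: 0.283
```

>>> {"fn": "apply_moves", "kwargs": {
  "increments": [
    {"x":0,"y":0.08,"z":0,"ax":0,"ay":0,"az":0,"grip":1},
    {"x":0,"y":0.08,"z":0,"ax":0,"ay":0,"az":0,"grip":1}
  ]
}}

```text
time_s: 12.0
eef_pos: [0.534, -0.1984, 0.1268]
eef_rot: [-0.704, 0.704, -0.069, 0.069]
wrist_force: [-0.5, -0.6, 4.2]
opening: 0.279
```

>>> {"fn": "apply_moves", "kwargs": {
  "increments": [
    {"x":0,"y":0.08,"z":0,"ax":0,"ay":0,"az":0,"grip":1},
    {"x":0,"y":0.08,"z":0,"ax":0,"ay":0,"az":0,"grip":1}
  ]
}}

```text
time_s: 12.25
eef_pos: [0.5342, -0.1984, 0.1266]
eef_rot: [-0.704, 0.704, -0.069, 0.069]
wrist_force: [-0.8, 0.8, 6.7]
opening: 0.283
```

>>> {"fn": "apply_moves", "kwargs": {
  "increments": [
    {"x":0,"y":0.12,"z":0,"ax":0,"ay":0,"az":0,"grip":1},
    {"x":0,"y":0.12,"z":0,"ax":0,"ay":0,"az":0,"grip":1}
  ]
}}

```text
time_s: 12.5
eef_pos: [0.5343, -0.1985, 0.1264]
eef_rot: [-0.704, 0.704, -0.069, 0.069]
wrist_force: [-1.7, 0.5, 8.9]
opening: 0.279
```

>>> {"fn": "apply_moves", "kwargs": {
  "increments": [
    {"x":0,"y":0.12,"z":0,"ax":0,"ay":0,"az":0,"grip":1},
    {"x":0,"y":0.12,"z":0,"ax":0,"ay":0,"az":0,"grip":1}
  ]
}}

```text
time_s: 12.75
eef_pos: [0.5344, -0.1985, 0.1262]
eef_rot: [-0.703, 0.704, -0.069, 0.069]
wrist_force: [-1.9, -0.1, 9.1]
opening: 0.284
```

>>> {"fn": "apply_moves", "kwargs": {
  "increments": [
    {"x":0,"y":0.17,"z":0,"ax":0,"ay":0,"az":0,"grip":1},
    {"x":0,"y":0.17,"z":0,"ax":0,"ay":0,"az":0,"grip":1}
  ]
}}

```text
time_s: 13.0
eef_pos: [0.5346, -0.1986, 0.1259]
eef_rot: [-0.703, 0.704, -0.069, 0.069]
wrist_force: [-4.2, 1.5, 12.0]
opening: 0.286
```

>>> {"fn": "apply_moves", "kwargs": {
  "increments": [
    {"x":-0.05,"y":-0.1,"z":0,"ax":0,"ay":0,"az":0,"grip":1},
    {"x":-0.05,"y":-0.1,"z":0,"ax":0,"ay":0,"az":0,"grip":1}
  ]
}}

```text
time_s: 13.25
eef_pos: [0.534, -0.1984, 0.127]
eef_rot: [-0.703, 0.704, -0.069, 0.069]
wrist_force: [-1.0, 0.0, 3.2]
opening: 0.282
```

>>> {"fn": "apply_moves", "kwargs": {
  "increments": [
    {"x":0,"y":-0.1,"z":0,"ax":0,"ay":0,"az":0,"grip":1},
    {"x":0,"y":-0.1,"z":0,"ax":0,"ay":0,"az":0,"grip":1}
  ]
}}

```text
time_s: 13.5
eef_pos: [0.5337, -0.1983, 0.1272]
eef_rot: [-0.704, 0.704, -0.069, 0.069]
wrist_force: [1.7, -1.9, -5.5]
opening: 0.284
```

>>> {"fn": "apply_moves", "kwargs": {
  "increments": [
    {"x":0,"y":-0.15,"z":0,"ax":0,"ay":0,"az":0,"grip":1},
    {"x":0,"y":-0.15,"z":0,"ax":0,"ay":0,"az":0,"grip":1}
  ]
}}

```text
time_s: 13.75
eef_pos: [0.5336, -0.1982, 0.1279]
eef_rot: [-0.704, 0.704, -0.07, 0.069]
wrist_force: [3.5, -1.6, -10.8]
opening: 0.281
```

>>> {"fn": "apply_moves", "kwargs": {
  "increments": [
    {"x":0,"y":-0.16,"z":0,"ax":0,"ay":0,"az":0,"grip":1},
    {"x":0,"y":-0.16,"z":0,"ax":0,"ay":0,"az":0,"grip":1}
  ]
}}

```text
time_s: 14.0
eef_pos: [0.5334, -0.1981, 0.1286]
eef_rot: [0.704, -0.704, 0.07, -0.069]
wrist_force: [4.6, -2.4, -12.8]
opening: 0.282
```

>>> {"fn": "apply_moves", "kwargs": {
  "increments": [
    {"x":0.04,"y":-0.15,"z":-0.02,"ax":0,"ay":0,"az":0,"grip":1},
    {"x":0.04,"y":-0.15,"z":-0.02,"ax":0,"ay":0,"az":0,"grip":1},
    {"x":0.04,"y":-0.15,"z":-0.02,"ax":0,"ay":0,"az":0,"grip":1},
    {"x":0.04,"y":-0.15,"z":-0.02,"ax":0,"ay":0,"az":0,"grip":1}
  ]
}}

```text
time_s: 14.5
eef_pos: [0.5335, -0.1983, 0.1289]
eef_rot: [0.704, -0.704, 0.07, -0.069]
wrist_force: [5.2, -2.5, -14.4]
opening: 0.283
```

>>> {"fn": "apply_moves", "kwargs": {
  "increments": [
    {"x":0.04,"y":0.1,"z":0,"ax":0,"ay":0,"az":0,"grip":1},
    {"x":0.05,"y":0.2,"z":0,"ax":0,"ay":0,"az":0,"grip":1},
    {"x":0.05,"y":0.2,"z":0,"ax":0,"ay":0,"az":0,"grip":1}
  ]
}}

```text
time_s: 14.88
eef_pos: [0.5339, -0.1983, 0.1272]
eef_rot: [0.704, -0.704, 0.07, -0.069]
wrist_force: [1.0, -1.1, -4.4]
opening: 0.281
```

>>> {"fn": "apply_moves", "kwargs": {
  "increments": [
    {"x":0,"y":0.04,"z":0,"ax":0,"ay":0,"az":0,"grip":1},
    {"x":0,"y":0.04,"z":0,"ax":0,"ay":0,"az":0,"grip":1}
  ]
}}

```text
time_s: 15.12
eef_pos: [0.5339, -0.1984, 0.1272]
eef_rot: [0.704, -0.704, 0.07, -0.069]
wrist_force: [0.8, -2.2, -0.9]
opening: 0.282
```

```bash
python3 look.py 10 side; cp pics/side10.png pics/x.png
```

```text
15.125 [ 0.5338939  -0.19836029  0.12715184] [-5.640e-01  3.190e-01  1.720e+00 -1.000e-03  1.104e+00 -3.670e-01] [ 0.78 -2.18 -0.94] [-0.243 -0.118  0.026] 0.2817186398695525
[[ 9.808e-01 -1.800e-03  1.952e-01]
 [-1.952e-01  5.000e-04  9.808e-01]
 [-1.900e-03 -1.000e+00  2.000e-04]]
side 219 107 [279.10509352 157.9963087 ]
```

View pics/side10.png

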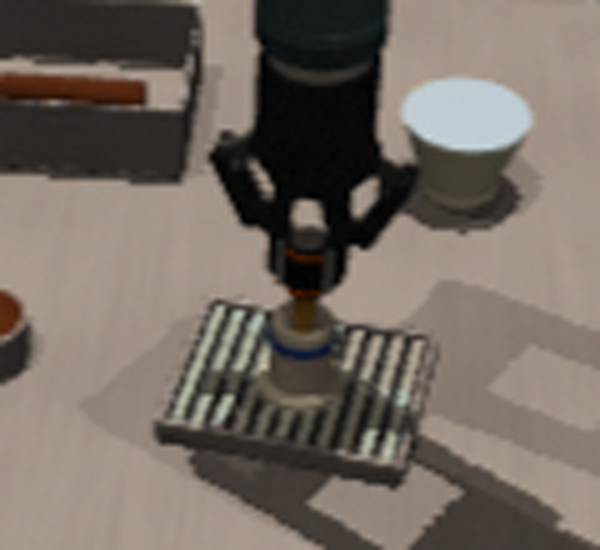

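>>> {"fn": "apply_moves", "kwargs": {
  "increments": [
    {"x":0,"y":0,"z":0,"ax":0,"ay":0,"az":0,"grip":0.5},
    {"x":0,"y":0,"z":0,"ax":0,"ay":0,"az":0,"grip":0},
    {"x":0,"y":0,"z":0,"ax":0,"ay":0,"az":0,"grip":0},
    {"x":0,"y":0,"z":0,"ax":0,"ay":0,"az":0,"grip":0},
    {"x":0,"y":0,"z":0,"ax":0,"ay":0,"az":0,"grip":0},
    {"x":0,"y":0,"z":0,"ax":0,"ay":0,"az":0,"grip":0}
  ]
}}

```text
time_s: 15.92
eef_pos: [0.5339, -0.1983, 0.1271]
eef_rot: [0.704, -0.704, 0.07, -0.069]
wrist_force: [0.2, 0.5, -0.6]
opening: 0.995
```

>>> {"fn": "apply_moves", "kwargs": {
  "increments": [
    {"x":0,"y":-1,"z":0,"ax":0,"ay":0,"az":0,"grip":0},
    {"x":0,"y":-4,"z":0,"ax":0,"ay":0,"az":0,"grip":0},
    {"x":0,"y":-8,"z":0,"ax":0,"ay":0,"az":0,"grip":0},
    {"x":0,"y":-12,"z":0,"ax":0,"ay":0,"az":0,"grip":0},
    {"x":0,"y":-12,"z":0,"ax":0,"ay":0,"az":0,"grip":0},
    {"x":0,"y":-12,"z":0,"ax":0,"ay":0,"az":0,"grip":0}
  ]
}}

```text
time_s: 16.68
eef_pos: [0.5339, -0.1983, 0.2472]
eef_rot: [0.704, -0.704, 0.07, -0.069]
wrist_force: [0.1, 0.3, 0.6]
opening: 1.001
```

```bash
python3 look.py 11 side
python3 - <<'E'
import cv2
c=cv2.imread("pics/side11f.png")[115:195,235:325]; cv2.imwrite("pics/m11.png",cv2.resize(c,None,fx=7,fy=7,interpolation=cv2.INTER_CUBIC))
E
```

```text
16.675 [ 0.53391726 -0.19827839  0.24715748] [-5.640e-01  1.780e-01  1.629e+00 -1.000e-03  1.336e+00 -3.670e-01] [0.09 0.3  0.59] [ 0.027  0.011 -0.017] 1.000861396910073
[[ 9.808e-01 -1.800e-03  1.951e-01]
 [-1.951e-01  5.000e-04  9.808e-01]
 [-1.900e-03 -1.000e+00  2.000e-04]]
side 220 77 [280.93837918 127.04933165]
```

View pics/m11.png

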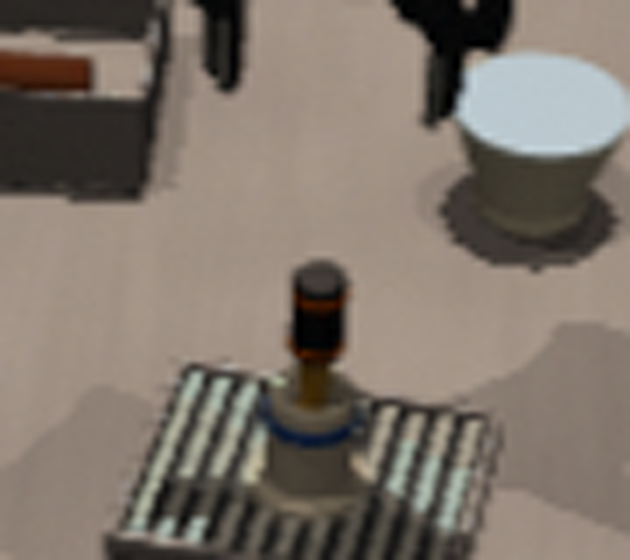

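The nozzle stands upright and centred in the fitting (dome at crop 320,275, stem entering the mouth at 313,390), and the open fingers are well above it.

```bash
python3 -c "
from bench import ticket; print(ticket.hand_in())"
```

```text
the job is handed in; nothing more can be done
None
```

The nozzle is locked in the pitcher rinser's fitting, it held an upward tug, and I let go and handed the job in at about 17 s of the 48 s allowed. Handing in gives no verdict.

- **Push:** I felt 2 to 4 N going down. It vanished with the tip about 30 mm below the mouth, and the cushion then pushed back. I pressed on to 12 N, more than the catches alone can give (8 N), so I took it as locked. I did not go to the 15 N that your notes give as certain proof.
- **Tug:** It ran at about 11 to 14 N for 0.75 s, slightly above the 12 N asked for. The nozzle rose about 1.7 mm and the lock held. Sideways force reached about 5 N, and all forces stayed well under 25 N.
- **Release:** I lowered it back to near zero force before opening. The last side picture shows the nozzle upright and centred, with the open fingers about 10 cm above it. I saw no sign of contact with anything else, but I did not re-measure the other objects.
- **Disagreements:** Before contact, the two cameras differed by about 5 mm on where the nozzle and mouth were, and the network's mouth point in the side view was about 5 pixels off. I corrected both against the pictures before inserting.

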